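# Fetch the spatula out of the hatch box

## Task

Pull the hatch of the box on the sill down as far as it goes, until it lies fully open, then take the spatula that lies inside out through the hatch opening, tilting it lengthwise because it is longer than the opening. Finish while still holding the spatula in the gripper, still and clear of everything else, with the whole of it higher than the top of the box and the hatch left down. Do not disturb the skull hide, the jar or the bowl.

Things in the scene. Friction and masses are not known exactly. Their poses are not given: they have to be found in the camera images.
- box: Fixed plastic box with sloping front, 213 deep (x), 306 wide (y -103 to 203). Origin on the sill under the opening, 80 mm behind its front edge; x from hinge to back, y left, z up. Inside floor 20 mm above the sill. Front wall x -95 to -80, 65 mm high; from it a 5 mm thick roof slopes up at 27 degrees to the back wall, x 100 to 118, 157 mm high: the top of the box.
- opening (a point): Middle of the hatch opening, level with the sloping roof's top face (111 mm above the sill). The only way in: box x -80 to 100 and y -80 to 80 seen from above, covered by the hatch. Inside, the box runs on under the fixed roof to y -95 and, the long way, to y 195.
- hatch (a joint): Hatch angle, rad: 0 shut (on the 27 degree slope), 1.1 upright, 2.55 fully open (end stop, almost level in front of the box). Flap 204 long, 170 wide, 6 thick, clear pane in a frame, hinged along its lower edge at the front rim; swings up and over to the box's -x. Damped: left below about 0.85 it falls shut, beyond about 1.2 it sinks open by itself in a few seconds.
- hatch_hinge (a point): Point on the hinge axis, middle of the hatch's lower edge, 69 mm above the sill; the axis runs along the box's y.
- hatch_handle (a point): Middle of the hatch's handle, a round black bar 10 mm thick, 100 mm long, parallel to the box's y, 40 mm off the panel's middle plane on its outer side, 196 mm along the panel from the hinge, on two end posts; moves with the hatch. Can be pinched from above by fingers closing along the box's x; it turns between the pads.
- spatula: Stainless spatula, 240 mm long, about 0.14 kg, lying flat on the box's floor along the box's y (within 0.1 rad), blade to +y under the fixed roof, handle beneath the opening. Origin on the underside at mid-handle; x to the blade, z up. Handle x -55 to 55, 20 wide, 14 high; shaft to x 110, 10 wide, 6 thick; blade to x 185, 56 wide, 4 thick.
- spatula_tip (a point): Front end of the spatula's blade, 185 mm from the spatula's origin along its x.
- spatula_butt (a point): Rear end of the spatula's handle, 55 mm behind the spatula's origin.
- skull: Loose resin skull hide, about 110 long, 94 wide, 115 high; origin under its base. Leave alone.
- jar: Loose glass culture jar with metal twist lid, 72 mm diameter, 110 high; origin under its base. Leave alone.
- bowl: Loose white ceramic bowl, 130 mm diameter, 55 high; origin under its base. Leave alone.

How it is judged:
By the outcome, as a careful person would: the job done as asked, in the order asked, and still so for the second after the job is handed in, while the arm keeps its last pose, push and grip.
It also fails if it takes over 58 s, if anything falls off the work surface, if the arm or the gripper's body presses on something with over 40 N, if the wrist force passes 120 N, or if a joint passes its speed limit or range.

## Robot

A 6-joint arm with a two-finger parallel gripper is mounted at the origin on the work surface. World frame = base frame: x ahead of the robot, y to its left, z up, the work surface at z = 0. Lengths are in m, angles in rad, forces in N, time in s.
With the tool pointing down it reaches from about 0.225 to 0.875 m from the base axis. Payload 3.4 kg.
Tool frame: the origin (TCP) lies at the very end of the fingers, on their centre line; the grasp point (between the pads) lies 19 mm behind it; z points along the fingers, y is the line along which they close (so a half turn about z gives the same grasp; the last joint's range is limited). The gripper opens to 85 mm and grips with 20 to 120 N. Pads are 22 mm wide; open, the fingers measure 114 mm over their backs; the gripper's body (76 mm by 85 mm) begins 54 mm behind the grasp point. The pads swing forward as they close: fully open they stand 13 mm farther back than shut.
Start: joints at [1.218, 0.276, 1.505, -0, 1.361, -0.121], TCP at [0.132, 0.56, 0.231] pointing down, gripper open.
Joint ranges: [-2.89, 2.89], [-0.75, 2.08], [0.22, 2.7], [-1.18, 4.32], [0.11, 2.71], [-2.7, 2.7]. Speed limits (rad/s): [2.57, 2.57, 3.14, 3.14, 3.14, 3.14].

## Interface

Orientations are given as a unit quaternion [w, x, y, z].
In Python, from rig import manip, eyes gives the robot as it stands.
- The arm moves only by the tool servo_tool, never from a script. Its argument "series" is text: rows parted by semicolons, each of 7 numbers parted by spaces: the shift along the tool's x, y, z in m, then the turn, a rotation vector about the tool's x, y, z in degrees, then the closure, from 0 (fully open) to 1 (shut). In form: dx dy dz ax ay az fingers; .... A call has 1 to 5 rows; each row is the pose to reach, as a shift and turn from the pose commanded when the call began, along the tool's axes at that moment; what a row does not reach only later rows make up. A row lasts 1/10 s, in which the tool goes at most 50 mm and 8.59 degrees, less where a joint would pass 70% of its speed; a pose out of reach is approached as far as the arm can. A call with a gripper value outside its range is refused whole. The fingers move at their own pace and stop on an object; "squeeze" is the grip in N (left out, the last holds). Time passes only in rows, so rows that repeat a pose let the fingers close. It gives the time, the measured TCP pose, the force, the opening and the grip force at its end, in the units of the state.
- manip.get_state(): the state, without advancing time (a new reading comes with each control period).
- eyes.get_image(name): name is "side" or "top" or "wrist"; returns the picture (400x640x3 uint8, red, green, blue); there is no depth.
- eyes.camera_info(name): a dict with "fx", "fy", "cx", "cy" (pixels), "eye" and "orientation" of the camera in the world. Camera axes: x right, y down, z forward; pixel columns grow to the right and rows downward; lengths in m; the calibration is good to about 2 mm. A picture is of the moment at which its call begins: read the wrist's pose just before it. camera_info takes no time and is no camera call; for the wrist camera it gives the pose at the moment of the call.
- manip.sign_off(): hands the job in; it is judged then, once.
The state is a dict: "clock": time; "qpos": joint angles; "qd": joint speeds; "effort": joint torques, N m; "position": TCP position; "ee_rot": TCP orientation; "contact_force": force on the tool from outside, world axes, zero at the start; "moment": the same for the moment, N m; "width": finger opening in m; "gripper_force": force on a finger pad.
Only numpy, scipy, OpenCV 4.12 (cv2) and the standard library are available. Lean on these libraries where they do the work, as an engineer would, in place of code of your own. Each camera call takes 0.05 s, during which the arm holds its last target. There are 200 camera calls.

## Working session

There is one attempt and no reset: what is moved stays moved. The work goes in short steps, Python scripts to look and compute and a tool call to move; the robot and the scene stay as the last step left them, time stands still between calls to the robot, and variables do not carry over. Pictures are saved under pics/ and viewed, at most 12 in all, crops included, and the job is handed in when it is done.

Besides the shell and the picture viewer there is one more tool, called after "Emit:" as name(argument=value, ...), one argument or row to a line, values as JSON. servo_tool: Moves the arm, as the interface text tells. Its arguments: {"type":"object","properties":{"series":{"type":"string"},"squeeze":{"type":"number"}},"required":["series"]}

```bash
mkdir -p pics; ls
python3 - <<'E'
from rig import manip, eyes
import cv2
for n in ("side","top"):
    im=eyes.get_image(n); cv2.imwrite(f"pics/{n}0.png",im[:,:,::-1]); print(n,eyes.camera_info(n))
print(manip.get_state()); print(eyes.camera_info("wrist"))
E
```

```text
pics
side {'fx': 371.29598852664463, 'fy': 371.29598852664463, 'cx': 316.90067693086917, 'cy': 205.16259769218587, 'eye': array([ 0.04660774, -0.65125095,  0.65886111]), 'orientation': array([-0.45467343,  0.83196639, -0.27644077,  0.15711303])}
top {'fx': 507.50100001621166, 'fy': 507.50100001621166, 'cx': 318.37617718994085, 'cy': 197.71584558556293, 'eye': array([ 0.28825435, -0.0113798 ,  1.83779787]), 'orientation': array([ 0.05348294, -0.69759183,  0.71319378, -0.04312596])}
{'clock': 0.1, 'qpos': array([ 1.21799715e+00,  2.76538253e-01,  1.50602052e+00,  2.47761433e-05,
        1.36072763e+00, -1.20966173e-01]), 'qd': array([ 3.07617034e-04, -4.86258945e-04, -1.49179344e-03,  3.69830271e-05,
        3.50264756e-04, -1.75494449e-05]), 'effort': array([ 6.11246742e-04, -4.17709279e+01, -2.46401292e+01, -2.57189968e-04,
        5.93963792e-03,  2.20235179e-06]), 'position': array([0.13192168, 0.55916311, 0.23051695]), 'ee_rot': array([-2.10514261e-04,  1.15659622e-01,  9.93288545e-01, -8.20382125e-04]), 'contact_force': array([ 0.2666313 , -0.24916412,  0.26996183]), 'moment': array([0.01579446, 0.03106299, 0.02011729]), 'gripper_force': 0.0, 'width': 0.08565294409724972}
{'fx': 344.8927459974757, 'fy': 344.8927459974757, 'cx': 315.03360627140205, 'cy': 199.39154873112068, 'eye': array([0.05131583, 0.57766802, 0.37309117]), 'orientation': array([0.12780754, 0.7737928 , 0.61227731, 0.1001321 ])}
```

View pics/side0.png

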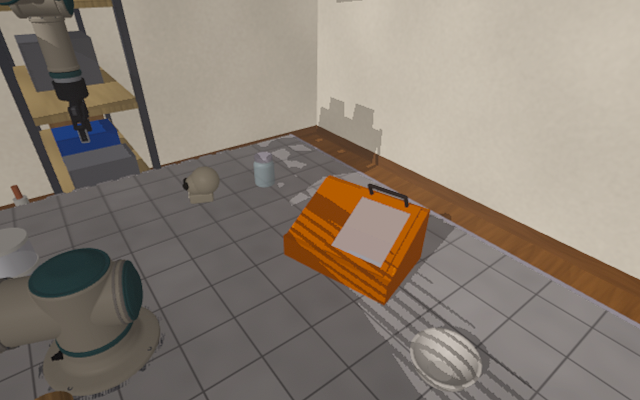

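View pics/top0.png

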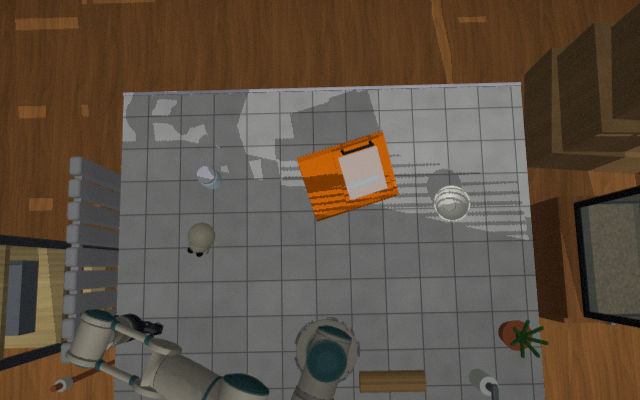

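The side view shows the orange box with its pane, and a black handle near (388,190). The top view shows the box with corners near (298,160), (383,133), (398,190) and (317,220), and the handle at about (357,147). The bowl is at (452,203), and the jar and skull are to the left.

```bash
cat > h.py <<'E'
import numpy as np, cv2
from scipy.spatial.transform import Rotation as R
from rig import manip, eyes
def rot(q): return R.from_quat(np.roll(q,-1))
def ray(c,u):
    d=rot(c['orientation']).apply([(u[0]-c['cx'])/c['fx'],(u[1]-c['cy'])/c['fy'],1]); return np.array(c['eye']),d
def plane(c,u,z):
    e,d=ray(c,u); return e+d*(z-e[2])/d[2]
def proj(c,p):
    v=rot(c['orientation']).inv().apply(np.array(p)-c['eye']); return np.array([c['fx']*v[0]/v[2]+c['cx'],c['fy']*v[1]/v[2]+c['cy']])
def two(c1,u1,c2,u2):
    e1,d1=ray(c1,u1);e2,d2=ray(c2,u2)
    s=np.linalg.lstsq(np.c_[d1,-d2],e2-e1,rcond=None)[0]
    a,b=e1+d1*s[0],e2+d2*s[1]; return (a+b)/2,np.linalg.norm(a-b)
E
python3 - <<'E'
from h import *
for n in("top","side"):
    im=cv2.imread(f"pics/{n}0.png"); hsv=cv2.cvtColor(im,cv2.COLOR_BGR2HSV); c=eyes.camera_info(n)
    m=cv2.inRange(hsv,(5,200,60),(20,255,255))
    if n=="side": m[:150]=0; m[:,:250]=0
    else: m[:120]=0;m[230:]=0;m[:,:285]=0;m[:,410:]=0
    m=cv2.morphologyEx(m,cv2.MORPH_OPEN,np.ones((2,2)))
    k=max(cv2.findContours(cv2.morphologyEx(m,cv2.MORPH_CLOSE,np.ones((9,9))),0,2)[0],key=cv2.contourArea)
    hull=cv2.convexHull(k); ap=cv2.approxPolyDP(hull,3,True)[:,0]; print(n,ap.tolist())
    b=(im.max(2)<45).astype(np.uint8)
    if n=="top": 
        w=b.copy(); w[:]=0; w[135:160,335:380]=b[135:160,335:380]
    else: w=b*0; w[178:212,360:415]=b[178:212,360:415]
    kk=np.argwhere(w)[:,::-1]; print(len(kk), cv2.minAreaRect(kk.astype(np.int32)))
    cv2.imwrite(f"pics/{n}c.png",cv2.resize(im[120:230,285:475] if n=="top" else im[170:310,270:450],None,fx=4,fy=4,interpolation=cv2.INTER_CUBIC))
    if n=="top":
        for p in ap: print(p,plane(c,p,0).round(3),plane(c,p,.157).round(3))
E
```

```text
top [[382, 133], [397, 196], [318, 221], [298, 159]]
61 ((356.8121337890625, 147.97109985351562), (3.9101169109344482, 31.960954666137695), 72.18110656738281)
[382 133] [ 0.778 -0.228  0.   ] [ 0.737 -0.21   0.157]
[397 196] [ 0.541 -0.274  0.   ] [ 0.519 -0.252  0.157]
[318 221] [0.456 0.016 0.   ] [0.442 0.014 0.157]
[298 159] [0.688 0.085 0.   ] [0.654 0.077 0.157]
side [[329, 177], [430, 210], [421, 256], [385, 304], [286, 254], [285, 237]]
36 ((387.9486999511719, 194.63807678222656), (42.934078216552734, 8.731447219848633), 20.376436233520508)
```

View pics/topc.png

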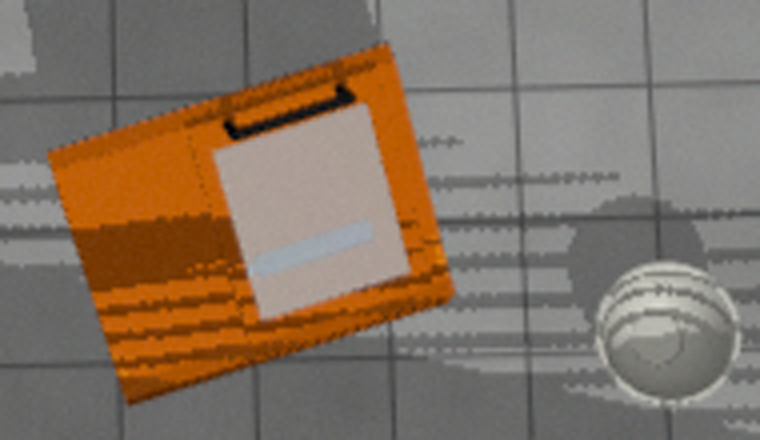

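View pics/sidec.png

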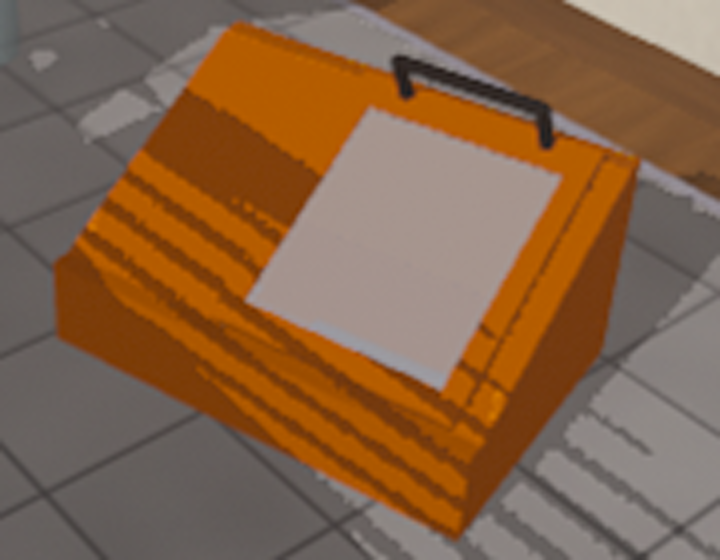

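The top crop shows the handle bar from (235,135) to (350,103) and the pale spatula handle from (250,268) to (370,230), seen through the pane. In the side crop the bar runs from (397,60) to (545,108). I'll compute the box pose and check it against the handle triangulated from both views.

```bash
cat >> h.py <<'E'
def yawpose(x): # rot matrix, origin
    return R.from_euler('z',x[2]),np.array([x[0],x[1],0])
def rel(target,Rt,s=None):
    s=s or manip.get_state(); R0=rot(s['ee_rot'])
    d=R0.inv().apply(np.array(target)-s['position']); w=(R0.inv()*Rt).as_rotvec(degrees=True); return d.round(4),w.round(2)
def down(yaw): # tool z down, tool y at world yaw
    y=np.array([np.cos(yaw),np.sin(yaw),0]);z=np.array([0,0,-1.]);return R.from_matrix(np.c_[np.cross(y,z),y,z])
E
python3 - <<'E'
from h import *
t,s=eyes.camera_info("top"),eyes.camera_info("side")
W=np.array([plane(t,p,z)[:2] for p,z in [((383,132.5),.157),((298,159),.157),((318,221),0),((398,195),0)]])
B=np.array([[.118,-.103],[.118,.203],[-.095,.203],[-.095,-.103]])
def fit(W,B):
    a,b=W-W.mean(0),B-B.mean(0); c=(b*a).sum(); sn=(b[:,0]*a[:,1]-b[:,1]*a[:,0]).sum(); y=np.arctan2(sn,c)
    M=np.array([[np.cos(y),-np.sin(y)],[np.sin(y),np.cos(y)]]); o=W.mean(0)-M@B.mean(0); return o,y,(W-(B@M.T+o))
o,y,r=fit(W,B); print("box",o,y,"resid mm",(r*1e3).round(1).tolist())
Rb,ob=yawpose([*o,y]); tow=lambda p:Rb.apply(p)+ob
h=tow([.0765,0,.1936]); print("handle pred",h,proj(t,h),proj(s,h))
m,g=two(t,(285+292.5/4,120+119/4),s,(270+471/4,170+84/4)); print("handle tri",m,g, Rb.inv().apply(m-ob))
for p in [(.118,-.103,.157),(-.095,-.103,0),(-.095,.203,0),(-.095,.203,.065),(.118,.203,.157)]: print(p,proj(s,tow(p)).round(1))
for u in [(250,268),(370,230),(310,248)]:
    p=plane(t,(285+u[0]/4,120+u[1]/4),.034);print("spat",p,Rb.inv().apply(p-ob))
st=manip.get_state(); print(rel([h[0],h[1],.30],down(y),st)); print("dir",down(y).as_quat())
E
```

```text
box [ 0.60167774 -0.15069256] 0.2954045343573632 resid mm [[-6.3, 1.6], [-2.0, -0.9], [4.4, 0.2], [3.9, -0.9]]
handle pred [ 0.6748641  -0.12842135  0.1936    ] [359.27483593 148.84435104] [389.9162661 191.6458384]
handle tri [ 0.67150734 -0.12433407  0.19470653] 0.00033499032695513616 [0.07447856 0.00488748 0.19470653]
(0.118, -0.103, 0.157) [433.5 210.3]
(-0.095, -0.103, 0) [387.  307.6]
(-0.095, 0.203, 0) [285.4 255.9]
(-0.095, 0.203, 0.065) [284.5 236.9]
(0.118, 0.203, 0.157) [331.2 175.3]
spat [ 0.57318623 -0.09302664  0.034     ] [-0.01046928  0.06346273  0.034     ]
spat [ 0.60525925 -0.20193902  0.034     ] [-0.01149284 -0.05006937  0.034     ]
spat [ 0.5901212  -0.14746879  0.034     ] [-0.01011743  0.00644854  0.034     ]
(array([-0.6864, -0.5446, -0.0687]), array([-9.000e-02,  4.000e-02,  5.979e+01]))
dir [0.59534575 0.80346963 0.         0.        ]
```

Emit:
servo_tool(
  series="-0.039 -0.031 -0.005 0 0 0 0.3; -0.078 -0.062 -0.01 0 0 0 0.3; -0.117 -0.093 -0.015 0 0 0 0.3; -0.156 -0.124 -0.02 0 0 0 0.3; -0.195 -0.155 -0.025 0 0 0 0.3",
)

```text
clock: 0.6
position: [0.2866, 0.3625, 0.2562]
ee_rot: [-0.0, 0.115, 0.993, -0.0]
contact_force: [1.4, -0.4, -1.4]
width: 0.0599
gripper_force: 0.0
```

Emit:
servo_tool(
  series="-0.039 -0.031 -0.005 0 0 0 0.3; -0.078 -0.062 -0.01 0 0 0 0.3; -0.117 -0.093 -0.015 0 0 0 0.3; -0.156 -0.124 -0.02 0 0 0 0.3; -0.195 -0.155 -0.025 0 0 0 0.3",
)

```text
clock: 1.1
position: [0.4407, 0.167, 0.2813]
ee_rot: [-0.0, 0.116, 0.993, 0.0]
contact_force: [0.3, 0.4, -0.2]
width: 0.0598
gripper_force: 0.0
```

Emit:
servo_tool(
  series="-0.036 -0.029 0 0 0 8 0.3; -0.072 -0.057 0 0 0 16 0.3; -0.109 -0.087 0 0 0 24 0.3; -0.145 -0.116 0 0 0 32 0.3; -0.182 -0.145 0 0 0 40 0.3",
)

```text
clock: 1.6
position: [0.5844, -0.0157, 0.2808]
ee_rot: [-0.0, 0.451, 0.892, 0.0]
contact_force: [0.2, 0.6, 0.2]
width: 0.0596
gripper_force: 0.0
```

Run:
```python
from h import *
s=manip.get_state(); print(s['position'],s['qpos'],s['width'],s['contact_force'])
print(rel([.672,-.126,.28],down(.295),s))
```

```text
[ 0.58444577 -0.0157      0.28077088] [-1.46102090e-01  2.68452741e-01  1.39396620e+00  4.20266512e-04
  1.48006333e+00 -7.80816943e-01] 0.059623562834877374 [0.17298473 0.60685846 0.17927694]
(array([-0.1407,  0.0051,  0.0006]), array([-0.03, -0.05, 19.46]))
```

Emit:
servo_tool(
  series="-0.045 0.002 0 0 0 7 0.45; -0.09 0.003 0 0 0 14 0.45; -0.141 0.005 0 0 0 19.5 0.45; -0.141 0.005 0 0 0 19.5 0.45",
)

```text
clock: 2.0
position: [0.6751, -0.1298, 0.2782]
ee_rot: [0.0, 0.596, 0.803, -0.001]
contact_force: [-0.8, 0.6, -0.1]
width: 0.047
gripper_force: 0.0
```

Run:
```python
from h import *
s=manip.get_state(); c=eyes.camera_info("wrist"); im=eyes.get_image("wrist"); cv2.imwrite("pics/w1.png",im[:,:,::-1])
print(s['position'],s['width'],c)
for p in [(.672,-.126,.194)]: print(proj(c,p))
```

```text
[ 0.67508428 -0.12979362  0.27817199] 0.046976533738500026 {'fx': 344.8927459974757, 'fy': 344.8927459974757, 'cx': 315.03360627140205, 'cy': 199.39154873112068, 'eye': array([ 0.65098136, -0.05101345,  0.42053459]), 'orientation': array([0.16194326, 0.97586187, 0.14469625, 0.02304318])}
[313.31770539 200.22845243]
```

View pics/w1.png

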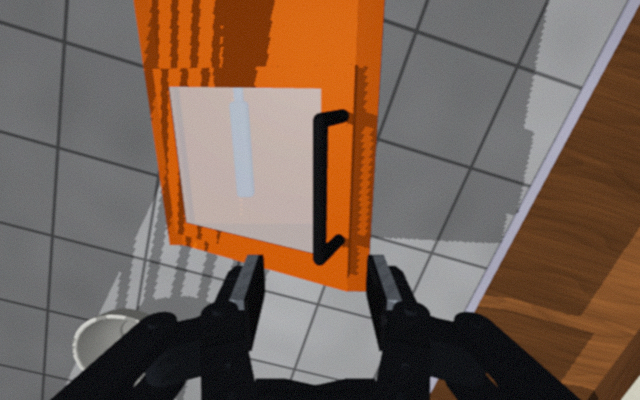

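The wrist view shows the handle bar at column 320, rows 115–262, and the spatula handle with its butt at about (245,196), running up to (238,92).

Run:
```python
from h import *
c={'fx':344.8927,'fy':344.8927,'cx':315.0336,'cy':199.3915,'eye':np.array([0.65098136,-0.05101345,0.42053459]),'orientation':np.array([0.16194326,0.97586187,0.14469625,0.02304318])}
hz=cv2.imread("pics/w1.png"); g=hz.max(2); 
m=np.argwhere(g[125:230,300:340]<50); print("bar cols",m[:,1].mean()+300)
Rb,ob=yawpose([.6017,-.1507,.295])
for n,u,z in [("bar a",(321,115),.1945),("bar b",(320,262),.1945),("mid",(320.5,188),.1945),("butt",(245,196),.034),("front",(238,92),.034),("corner front right bottom?",(172,243),.065),("bk",(366,291),.157)]:
    p=plane(c,u,z); print(n,p.round(4),Rb.inv().apply(p-ob).round(4))
print(rel([.672,-.126,.18],down(.295)))
```

```text
bar cols 319.61171875
bar a [ 0.66   -0.0693  0.1945] [0.0795 0.061  0.1945]
bar b [ 0.6906 -0.1706  0.1945] [ 0.0793 -0.0448  0.1945]
mid [ 0.6741 -0.1159  0.1945] [0.0794 0.0122 0.1945]
butt [ 0.6081 -0.1973  0.034 ] [-0.0074 -0.0465  0.034 ]
front [ 0.5743 -0.085   0.034 ] [-0.0071  0.0708  0.034 ]
corner front right bottom? [ 0.5448 -0.2648  0.065 ] [-0.0876 -0.0926  0.065 ]
bk [ 0.7447 -0.2062  0.157 ] [ 0.1207 -0.0947  0.157 ]
(array([ 0.0012, -0.0007,  0.0986]), array([-0.14, -0.06,  0.14]))
```

Run:
```python
from h import *
c=eyes.camera_info("wrist"); im=eyes.get_image("wrist"); print(c['eye'],manip.get_state()['position'])
g=im.max(2)<50; g[:, :295]=0; g[:,345:]=0; g[:100]=0; g[280:]=0
n,l,st,ce=cv2.connectedComponentsWithStats(g.astype(np.uint8)); i=1+st[1:,4].argmax(); print(st[i])
ys,xs=np.where(l==i)
Rb,ob=yawpose([.6017,-.1507,.295])
x=np.median(xs[(ys>140)&(ys<230)])
for u in [(x,ys.min()),(x,ys.max()),(x,(ys.min()+ys.max())/2)]:
    p=plane(c,u,.1945); print(u,p.round(4),Rb.inv().apply(p-ob).round(4))
```

```text
[ 0.64921539 -0.04866923  0.42125996] [ 0.67220218 -0.12504492  0.27936949]
[ 315  115   30  153 2149]
(np.float64(321.0), np.int64(115)) [ 0.6579 -0.0663  0.1945] [0.0783 0.0644 0.1945]
(np.float64(321.0), np.int64(267)) [ 0.6907 -0.1714  0.1945] [ 0.0792 -0.0457  0.1945]
(np.float64(321.0), np.float64(191.0)) [ 0.6731 -0.115   0.1945] [0.0787 0.0134 0.1945]
```

Emit:
servo_tool(
  series="0.0045 0.004 0.03 0 0 0 0.45; 0.0045 0.004 0.06 0 0 0 0.45; 0.0045 0.004 0.085 0 0 0 0.45; 0.0045 0.004 0.104 0 0 0 0.45; 0.0045 0.004 0.104 0 0 0 0.45",
)

```text
clock: 2.6
position: [0.6716, -0.1163, 0.1743]
ee_rot: [-0.004, 0.592, 0.806, -0.001]
contact_force: [-0.6, 0.7, 0.4]
width: 0.0467
gripper_force: 0.0
```

Emit:
servo_tool(
  series="0.0045 0 0 0 0 0 0.8; 0 0 0 0 0 0 1; 0 0 0 0 0 0 1; 0 0 0 0 0 0 1; 0 0 0 0 0 0 1",
  squeeze=40,
)

```text
clock: 3.1
position: [0.6751, -0.119, 0.1793]
ee_rot: [0.001, 0.593, 0.805, 0.0]
contact_force: [-1.9, 0.1, 5.9]
width: 0.0084
gripper_force: 39.3
```

Run:
```python
from h import *
s=manip.get_state(); print(s['position'],s['width'],s['gripper_force'],s['contact_force'])
a0=38.5
for b in range(0,90,6):
    a=np.radians(a0+b); print(b, (.2*(np.cos(a)-np.cos(np.radians(a0)))).round(4), (-.2*(np.sin(a)-np.sin(np.radians(a0)))).round(4))
```

```text
[ 0.67506218 -0.11898249  0.1793018 ] 0.008378182961081943 39.307966232299805 [-1.93357286  0.10646796  5.9482704 ]
0 0.0 -0.0
6 -0.0139 -0.0157
12 -0.0293 -0.0298
18 -0.0461 -0.0423
24 -0.0642 -0.0529
30 -0.0832 -0.0616
36 -0.1031 -0.0682
42 -0.1235 -0.0728
48 -0.1443 -0.0751
54 -0.1652 -0.0753
60 -0.1861 -0.0733
66 -0.2066 -0.0691
72 -0.2266 -0.0628
78 -0.2458 -0.0545
84 -0.264 -0.0442
```

Emit:
servo_tool(
  series="0 -0.014 -0.016 0 0 0 1; 0 -0.029 -0.030 0 0 0 1; 0 -0.046 -0.042 0 0 0 1; 0 -0.064 -0.053 0 0 0 1; 0 -0.083 -0.062 0 0 0 1",
)

```text
clock: 3.6
position: [0.5959, -0.1428, 0.2423]
ee_rot: [0.002, 0.593, 0.805, 0.002]
contact_force: [3.3, 2.9, 3.2]
width: 0.0081
gripper_force: 40.0
```

Run:
```python
from h import *
s=manip.get_state(); print(s['position'],s['width'],s['gripper_force'],s['contact_force'],s['moment'])
im=eyes.get_image("side"); cv2.imwrite("pics/s2.png",im[100:320,200:500,::-1].repeat(2,0).repeat(2,1))
```

```text
[ 0.59588282 -0.14281365  0.24226001] 0.008079071373021218 39.98631477355957 [3.32036296 2.86988581 3.17932006] [ 0.50639184 -0.84818604 -0.08618311]
```

View pics/s2.png

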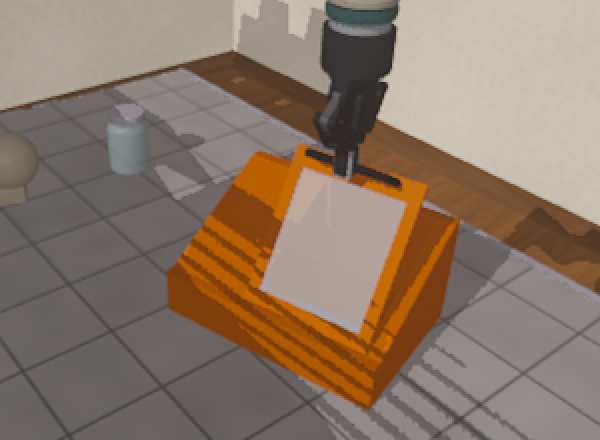

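The side view shows the fingers holding the bar and the hatch about 30° open, so I'll keep pulling along the arc.

Emit:
servo_tool(
  series="0 -0.020 -0.007 0 0 0 1; 0 -0.040 -0.011 0 0 0 1; 0 -0.061 -0.0135 0 0 0 1; 0 -0.082 -0.0135 0 0 0 1; 0 -0.103 -0.012 0 0 0 1",
)

```text
clock: 4.15
position: [0.4948, -0.1733, 0.2518]
ee_rot: [-0.0, 0.593, 0.805, 0.0]
contact_force: [0.4, 0.4, 4.3]
width: 0.0081
gripper_force: 42.7
```

Emit:
servo_tool(
  series="0 -0.020 0.004 0 0 0 1; 0 -0.040 0.0105 0 0 0 1; 0 -0.060 0.019 0 0 0 1; 0 -0.078 0.029 0 0 0 1",
)

```text
clock: 4.55
position: [0.4198, -0.1959, 0.2217]
ee_rot: [-0.001, 0.594, 0.805, 0.0]
contact_force: [2.2, 1.8, -4.0]
width: 0.0079
gripper_force: 41.1
```

Run:
```python
from h import *
s=manip.get_state(); print(s['position'],s['width'],s['qpos'],s['contact_force'],s['moment'])
im=eyes.get_image("side"); cv2.imwrite("pics/s3.png",im[100:320,200:500,::-1].repeat(2,0).repeat(2,1))
```

```text
[ 0.41978612 -0.19593659  0.22174677] 0.007922451887213973 [-5.87488029e-01  1.14127625e-01  1.74114953e+00  5.44614826e-04
  1.28886224e+00 -8.87562700e-01] [ 2.15762361  1.83473971 -3.97503858] [ 0.38008291 -0.61905623 -0.09059704]
```

View pics/s3.png

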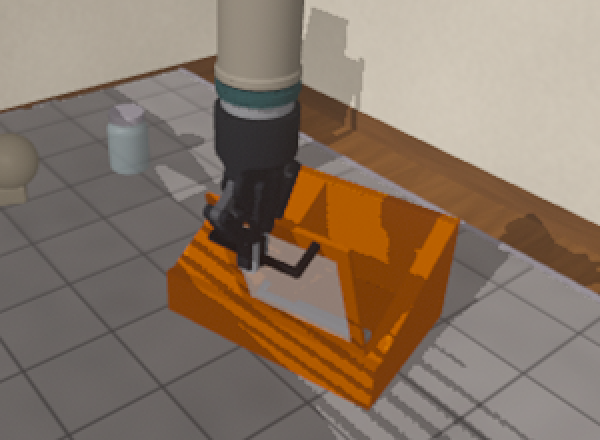

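The hatch is past upright and leaning open. Releasing and lifting clear.

Emit:
servo_tool(
  series="0 0 0 0 0 0 0.68; 0 -0.005 0 0 0 0 0.68; 0 -0.015 -0.03 0 0 0 0.68; 0 -0.025 -0.075 0 0 0 0.68; 0 -0.03 -0.12 0 0 0 0.68",
)

```text
clock: 5.1
position: [0.3929, -0.2054, 0.3439]
ee_rot: [-0.001, 0.593, 0.805, -0.0]
contact_force: [2.2, -1.1, 0.8]
width: 0.0274
gripper_force: 0.0
```

Emit:
servo_tool(
  series="0 0.03 -0.03 0 0 0 0.3; 0 0.06 -0.04 0 0 0 0.3; 0 0.1 -0.04 0 0 0 0.3; 0 0.14 -0.04 0 0 0 0.3; 0 0.18 -0.04 0 0 0 0.3",
)

```text
clock: 5.6
position: [0.5673, -0.1516, 0.3831]
ee_rot: [0.001, 0.593, 0.805, -0.0]
contact_force: [0.9, 0.0, 0.8]
width: 0.0602
gripper_force: 0.0
```

Emit:
servo_tool(
  series="0 0 0 0 0 0 0.3; 0 0 0 0 0 0 0.3; 0 0 0 0 0 0 0.3; 0 0 0 0 0 0 0.3; 0 0 0 0 0 0 0.3",
)

```text
clock: 6.1
position: [0.5649, -0.1527, 0.383]
ee_rot: [0.0, 0.594, 0.805, 0.0]
contact_force: [0.0, 0.6, 0.3]
width: 0.0598
gripper_force: 0.0
```

Emit:
servo_tool(
  series="0 0 0 0 0 0 0.3; 0 0 0 0 0 0 0.3; 0 0 0 0 0 0 0.3; 0 0 0 0 0 0 0.3; 0 0 0 0 0 0 0.3",
)

```text
clock: 6.6
position: [0.5657, -0.1523, 0.3822]
ee_rot: [-0.0, 0.593, 0.805, 0.0]
contact_force: [-0.7, 0.2, 0.9]
width: 0.0596
gripper_force: 0.0
```

Run:
```python
from h import *
s=manip.get_state(); print(s['position'],s['width'],s['qpos'],s['contact_force'])
im=eyes.get_image("side"); c=eyes.camera_info("wrist");print(c);w=eyes.get_image("wrist")
cv2.imwrite("pics/s4.png",np.hstack([im[100:320,200:500,::-1].repeat(1,0),w[60:280,100:600,::-1]])); cv2.imwrite("pics/w4full.png",w[:,:,::-1])
```

```text
[ 0.56574896 -0.15234607  0.38220537] 0.05961181756594458 [-3.81834053e-01  2.50942406e-01  1.17756026e+00  1.01387258e-04
  1.71309515e+00 -6.82372181e-01] [-0.65416939  0.21853673  0.89743793]
{'fx': 344.8927459974757, 'fy': 344.8927459974757, 'cx': 315.03360627140205, 'cy': 199.39154873112068, 'eye': array([ 0.5410922 , -0.07408499,  0.52472327]), 'orientation': array([0.1607066 , 0.97561792, 0.14752793, 0.02405344])}
```

View pics/s4.png

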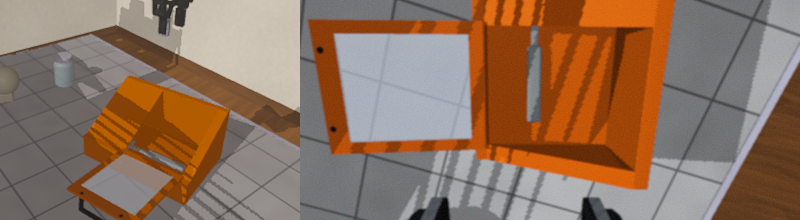

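The hatch lies open in front of the box. The spatula shows in the wrist view at about column 334, rows 87–182. I'll measure it now.

Run:
```python
from h import *
c={'fx':344.8927,'fy':344.8927,'cx':315.0336,'cy':199.3915,'eye':np.array([0.5410922,-0.07408499,0.52472327]),'orientation':np.array([0.1607066,0.97561792,0.14752793,0.02405344])}
im=cv2.imread("pics/w4full.png"); hsv=cv2.cvtColor(im,cv2.COLOR_BGR2HSV)
m=((hsv[:,:,1]<120)).astype(np.uint8); k=np.zeros_like(m); k[87:190,310:360]=m[87:190,310:360]
n,l,st,ce=cv2.connectedComponentsWithStats(k); i=1+st[1:,4].argmax(); print(st[i]); ys,xs=np.where(l==i)
for y in (90,96,100,104,110,140,170,180): r=xs[ys==y]; print(y,r.min() if len(r) else 0,r.max() if len(r) else 0)
Rb,ob=yawpose([.602,-.144,.295])
def row(y): r=xs[ys==y]; return (r.min()+r.max())/2
for u in [(row(ys.max()-2),ys.max()+.5),(row(170),170),(row(115),115),(row(104),104)]:
    p=plane(c,u,.034); print(np.round(u,1),p.round(4),Rb.inv().apply(p-ob).round(4))
# box check: opening inner corners
print([proj(c,Rb.apply(q)+ob).round(1) for q in [(.118,-.103,.157),(.1,-.08,.157),(-.08,-.08,.065),(.118,.203,.157)]])
```

```text
[ 326   87   16   95 1209]
90 331 338
96 331 337
100 331 337
104 330 337
110 327 341
140 327 340
170 327 340
180 327 339
[333.  181.5] [ 0.6071 -0.1984  0.034 ] [-0.011  -0.0535  0.034 ]
[333.5 170. ] [ 0.6023 -0.1816  0.034 ] [-0.0106 -0.0361  0.034 ]
[334. 115.] [ 0.5786 -0.107   0.034 ] [-0.0117  0.0422  0.034 ]
[333.5 104. ] [ 0.5733 -0.0932  0.034 ] [-0.0127  0.0569  0.034 ]
[array([446. , 250.5]), array([433. , 232.6]), array([284.9, 205.2]), array([489.1, -55.3])]
```

Emit:
servo_tool(
  series="-0.002 0.025 0.02 0 0 -0.9 0.2; -0.002 0.025 0.07 0 0 -0.9 0.2; -0.002 0.025 0.12 0 0 -0.9 0.2; -0.002 0.025 0.17 0 0 -0.9 0.2; -0.002 0.025 0.21 0 0 -0.9 0.2",
)

```text
clock: 7.2
position: [0.5891, -0.1463, 0.1693]
ee_rot: [-0.001, 0.587, 0.81, -0.0]
contact_force: [0.0, 0.2, -1.0]
width: 0.068
gripper_force: 0.0
```

Emit:
servo_tool(
  series="0 0 0 0 0 0 0.2; 0 0 0 0 0 0 0.2; 0 0 0 0 0 0 0.2",
)

```text
clock: 7.5
position: [0.5923, -0.1476, 0.1752]
ee_rot: [0.003, 0.587, 0.81, 0.001]
contact_force: [0.6, -1.3, 0.9]
width: 0.0684
gripper_force: 0.0
```

Run:
```python
from h import *
print(rel([.5905,-.147,.024],down(.31)), manip.get_state()['position'])
```

```text
(array([ 0.0016, -0.0022,  0.1511]), array([0.25, 0.19, 0.36])) [ 0.5923027  -0.14756438  0.1751565 ]
```

Emit:
servo_tool(
  series="0.001 -0.001 0.04 0 0 0 0.2; 0.001 -0.001 0.08 0 0 0 0.2; 0.001 -0.001 0.11 0 0 0 0.2; 0.001 -0.001 0.135 0 0 0 0.2; 0.001 -0.001 0.142 0 0 0 0.2",
)

```text
clock: 8.0
position: [0.5894, -0.1463, 0.0301]
ee_rot: [-0.0, 0.587, 0.81, 0.0]
contact_force: [-0.3, 0.1, -0.2]
width: 0.0683
gripper_force: 0.0
```

Emit:
servo_tool(
  series="0 0 0 0 0 0 0.2; 0 0 0 0 0 0 0.2",
)

```text
clock: 8.2
position: [0.5909, -0.1469, 0.0325]
ee_rot: [0.002, 0.587, 0.81, 0.001]
contact_force: [1.2, 0.1, 0.4]
width: 0.0684
gripper_force: 0.0
```

Run:
```python
from h import *
c=eyes.camera_info("wrist");s=manip.get_state();w=eyes.get_image("wrist")
print(s['position'],s['contact_force'],rel([.5905,-.147,.023],down(.31))); cv2.imwrite("pics/w5.png",w[:,:,::-1])
for i in range(3): eyes.get_image("side"); s=manip.get_state(); print(s['position'],s['contact_force'])
```

```text
[ 0.59092647 -0.14693269  0.03252635] [1.17719193 0.12156167 0.35114697] (array([ 0.    , -0.0004,  0.0096]), array([0.21, 0.16, 0.36]))
[ 0.59062877 -0.14677674  0.03242158] [-0.0662268   0.46359152  1.19035991]
[ 0.59035619 -0.14666924  0.03214389] [-0.13923783  0.30782789 -0.84196009]
[ 0.59000924 -0.14653133  0.03181599] [ 0.8598991  -0.06523894  0.08666985]
```

View pics/w5.png

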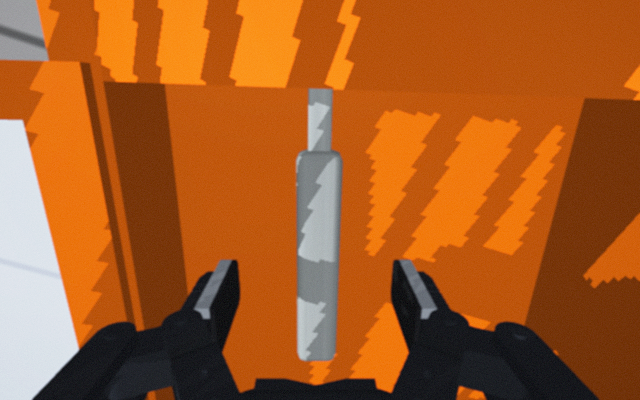

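The handle is centred between the fingers, with its butt at (317,358). I'll lower a little more and grip.

Emit:
servo_tool(
  series="0 0 0.005 0 0 0 0.3; 0 0 0.008 0 0 0 0.4; 0 0 0.008 0 0 0 0.6; 0 0 0.008 0 0 0 1; 0 0 0.008 0 0 0 1",
  squeeze=90,
)

```text
clock: 8.9
position: [0.5895, -0.1463, 0.0225]
ee_rot: [0.0, 0.587, 0.81, 0.0]
contact_force: [0.5, -0.9, -1.1]
width: 0.0173
gripper_force: 90.4
```

Emit:
servo_tool(
  series="0 0 0 0 0 0 1; 0 0 0 0 0 0 1; 0 0 0 0 0 0 1; 0 0 0 0 0 0 1",
)

```text
clock: 9.3
position: [0.5894, -0.1463, 0.0224]
ee_rot: [0.0, 0.587, 0.81, 0.0]
contact_force: [0.7, -0.7, 2.2]
width: 0.0172
gripper_force: 90.8
```

Run:
```python
from h import *
s=manip.get_state(); print(s)
```

```text
{'clock': 9.3, 'qpos': array([-3.57938278e-01,  5.02296626e-01,  1.71478412e+00,  1.71489028e-04,
        9.23681162e-01, -6.74276912e-01]), 'qd': array([-0.00053459,  0.00296246,  0.00059502,  0.00157155, -0.00102499,
       -0.00050296]), 'effort': array([-1.62638943e-01, -4.75061345e+01, -1.73902220e+01, -1.31104630e-01,
        3.00562726e-01, -2.20273394e-02]), 'position': array([ 0.58936353, -0.14630255,  0.02240347]), 'ee_rot': array([3.82199372e-04, 5.86945109e-01, 8.09626619e-01, 1.76474087e-04]), 'contact_force': array([ 0.72066993, -0.6790496 ,  2.17249924]), 'moment': array([-0.02102793, -0.16973931, -0.03366762]), 'gripper_force': 90.79990983009338, 'width': 0.017212261909465256}
```

Run:
```python
import numpy as np
def tcp(th,yb,zt):
    t=np.radians(th);c,s=np.cos(t),np.sin(t); zb=zt+240*s
    return np.array([yb+55*c+2.4*s, zb-55*s+2.4*c])
T=[(0,-54,20),(0,-54,26),(4,-55,28),(11,-57,30),(18,-59,30),(25,-61,30),(32,-62,30),(39,-63,31),(46,-64,32),(52,-65,34),(56,-65,38)]
p0=tcp(*T[0]); prev=(p0,0)
for k,a in enumerate(T):
    p=tcp(*a); t=np.radians(a[0]); h80=a[2]+(a[1]+240*np.cos(t)-80)*np.tan(t)+6/np.cos(t)
    if k in(0,5): base,bt=p,a[0]
    if k==0: base,bt=p,0
    print(a,"abs",(p-p0).round(1),"tip y",round(a[1]+240*np.cos(t)),"h80",round(h80), end=' ')
    # relative to tool frame at angle bt (X along spatula, Z into)
    b=np.radians(bt);d=p-base; print("tool dx,dz", round(d[0]*np.cos(b)-d[1]*np.sin(b),1), round(-d[0]*np.sin(b)-d[1]*np.cos(b),1))
```

```text
(0, -54, 20) abs [0. 0.] tip y 186 h80 26 tool dx,dz 0.0 -0.0
(0, -54, 26) abs [0. 6.] tip y 186 h80 32 tool dx,dz 0.0 -6.0
(4, -55, 28) abs [-1.  20.9] tip y 184 h80 41 tool dx,dz -1.0 -20.9
(11, -57, 30) abs [-3.6 45.3] tip y 179 h80 55 tool dx,dz -3.6 -45.3
(18, -59, 30) abs [-7.  67.1] tip y 169 h80 65 tool dx,dz -7.0 -67.1
(25, -61, 30) abs [-11.1  88. ] tip y 157 h80 72 tool dx,dz 0.0 -0.0
(32, -62, 30) abs [-15.1 107.7] tip y 142 h80 76 tool dx,dz -11.9 -16.2
(39, -63, 31) abs [-19.7 126.9] tip y 124 h80 74 tool dx,dz -24.3 -31.6
(46, -64, 32) abs [-25.1 144.3] tip y 103 h80 64 tool dx,dz -36.5 -45.2
(52, -65, 34) abs [-30.2 158.9] tip y 83 h80 47 tool dx,dz -47.3 -56.2
(56, -65, 38) abs [-33.3 170.3] tip y 69 h80 33 tool dx,dz -54.8 -65.3
```

Emit:
servo_tool(
  series="0 0 -0.006 0 0 0 1; -0.002 0 -0.0205 0 -4 0 1; -0.006 0 -0.044 0 -11 0 1; -0.0105 0 -0.065 0 -18 0 1; -0.015 0 -0.085 0 -25 0 1",
  squeeze=110,
)

```text
clock: 9.8
position: [0.5933, -0.1608, 0.1088]
ee_rot: [0.177, 0.573, 0.79, -0.128]
contact_force: [-1.2, 0.1, -1.5]
width: 0.017
gripper_force: 107.7
```

Run:
```python
from h import *
s=manip.get_state(); im=eyes.get_image("side"); s=manip.get_state();print(s['position'],s['qpos'],s['width'],s['contact_force'],s['moment'])
R0=rot(s['ee_rot']); print((down(.31).inv()*R0).as_rotvec(degrees=True))
cv2.imwrite("pics/s6.png",cv2.resize(im[80:320,200:500,::-1],None,fx=2,fy=2))
```

```text
[ 0.59333634 -0.15863966  0.11014472] [-0.14638408  0.36413779  1.80150313 -0.54081401  0.84048221 -0.12594779] 0.017298387785133696 [-1.19908276  4.64832966 -0.50870359] [0.34835143 0.18588974 0.06438228]
[ -0.23348082 -25.47241036  -0.45713266]
```

View pics/s6.png

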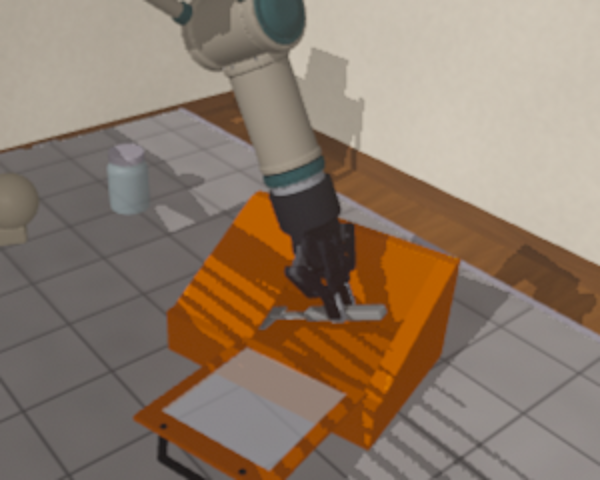

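The spatula is tilted, with its handle up through the opening and the hatch lying open. I'll stop at 46° because joint 4 is near its limit, then slide it out along its own axis.

Emit:
servo_tool(
  series="-0.012 0 -0.016 0 -7 0 1; -0.024 0 -0.032 0 -14 0 1; -0.0365 0 -0.045 0 -21 0 1; -0.0365 0 -0.045 0 -21 0 1",
)

```text
clock: 10.25
position: [0.5968, -0.1723, 0.1619]
ee_rot: [0.315, 0.539, 0.747, -0.23]
contact_force: [-1.2, 0.5, -1.3]
width: 0.017
gripper_force: 107.7
```

Run:
```python
from h import *
s=manip.get_state();print(s['position'],s['qpos'],s['width'],s['contact_force'],s['moment'])
R0=rot(s['ee_rot']); print((down(.31).inv()*R0).as_rotvec(degrees=True))
Rb,ob=yawpose([.602,-.144,.295]); tip=s['position']+R0.apply([.185,0,.0024]); print("tip box",Rb.inv().apply(tip-ob))
print("world up in tool",R0.inv().apply([0,0,1]))
```

```text
[ 0.59680392 -0.17226698  0.16194261] [ 0.0139153   0.36508624  1.87736547 -1.02910535  0.92783309  0.35833923] 0.017041956910059813 [-1.16692569  0.5451723  -1.33304485] [ 0.42643479  0.13775091 -0.03978738]
[ 4.19871027e-02 -4.58845168e+01 -5.86621950e-01]
tip box [-0.01683713  0.10147243  0.02745648]
world up in tool [-0.71792148 -0.00454211 -0.69610928]
```

Emit:
servo_tool(
  series="-0.02 0 0 0 0 0 1; -0.045 0 0 0 0 0 1; -0.07 0 0 0 0 0 1; -0.09 0 0 0 0 0 1; -0.09 0 0 0 0 0 1",
)

```text
clock: 10.75
position: [0.6183, -0.2355, 0.23]
ee_rot: [0.317, 0.542, 0.744, -0.228]
contact_force: [-0.5, -0.6, -0.6]
width: 0.0168
gripper_force: 107.7
```

Run:
```python
from h import *
im=eyes.get_image("side");s=manip.get_state();print(s['position'],s['qpos'],s['width'],s['contact_force'],s['moment'])
cv2.imwrite("pics/s7.png",cv2.resize(im[80:320,200:500,::-1],None,fx=2,fy=2))
R0=rot(s['ee_rot'])
Rb,ob=yawpose([.602,-.144,.295]); tip=s['position']+R0.apply([.185,0,.0024]); print("tip box",Rb.inv().apply(tip-ob))
```

```text
[ 0.61724256 -0.2344682   0.22812899] [-0.10325338  0.30857915  1.76170696 -0.9468776   0.9405916   0.12062651] 0.017001383096665962 [-0.07131261  0.43105542 -1.064236  ] [ 0.46142654  0.11393277 -0.02659932]
tip box [-0.0138153   0.03613977  0.09372686]
```

View pics/s7.png

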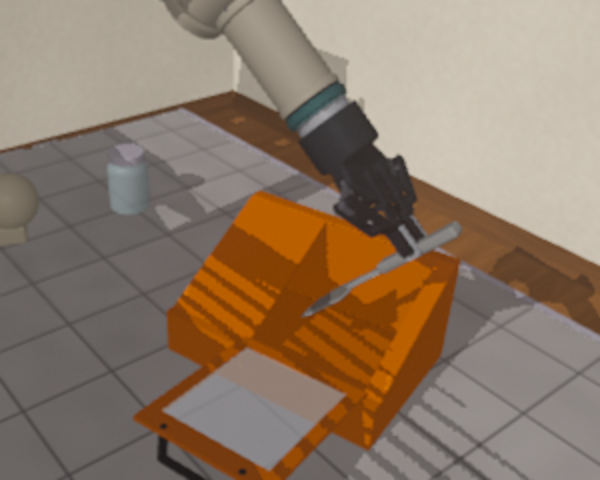

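The blade is inside the opening, clear of both edges. Now I'll lift straight up.

Emit:
servo_tool(
  series="-0.02 0 -0.019 0 0 0 1; -0.047 0 -0.046 0 0 0 1; -0.075 0 -0.073 0 0 0 1; -0.1 0 -0.097 0 0 0 1; -0.115 0 -0.111 0 0 0 1",
)

```text
clock: 11.3
position: [0.6176, -0.2325, 0.3893]
ee_rot: [0.316, 0.54, 0.746, -0.228]
contact_force: [0.4, 0.0, -0.7]
width: 0.0166
gripper_force: 107.7
```

Emit:
servo_tool(
  series="0 0 0 0 0 0 1; 0 0 0 0 0 0 1; 0 0 0 0 0 0 1; 0 0 0 0 0 0 1; 0 0 0 0 0 0 1",
)

```text
clock: 11.8
position: [0.6172, -0.2332, 0.3862]
ee_rot: [0.315, 0.54, 0.746, -0.23]
contact_force: [-0.1, -0.6, -1.2]
width: 0.0166
gripper_force: 107.8
```

Emit:
servo_tool(
  series="0 0 0 0 0 0 1; 0 0 0 0 0 0 1; 0 0 0 0 0 0 1; 0 0 0 0 0 0 1; 0 0 0 0 0 0 1",
)

```text
clock: 12.3
position: [0.6175, -0.2333, 0.3881]
ee_rot: [0.316, 0.54, 0.745, -0.229]
contact_force: [0.2, 0.0, -1.3]
width: 0.0169
gripper_force: 107.7
```

Run:
```python
from h import *
im=eyes.get_image("side");t=eyes.get_image("top");s=manip.get_state();print(s['position'],s['qpos'],abs(s['qd']).max(),s['width'],s['contact_force'],s['moment'])
cv2.imwrite("pics/s8.png",np.vstack([im[60:340,150:550,::-1],t[80:330,150:550,::-1]]))
R0=rot(s['ee_rot'])
Rb,ob=yawpose([.602,-.144,.295]); tip=s['position']+R0.apply([.185,0,.0024]); print("tip box",Rb.inv().apply(tip-ob), "tip px",proj(eyes.camera_info("side"),tip)-[150,60])
for a in(-.08,.08):
  q=Rb.apply([-.08+.204*np.cos(np.radians(173.1)),a,.069+.204*np.sin(np.radians(173.1))])+ob; print("hatch end corner px if fully open",proj(eyes.camera_info("side"),q)-[150,60])
```

```text
[ 0.61746104 -0.23329527  0.38807536] [-0.10019694  0.19427254  1.50381288 -0.78973121  1.18430464 -0.2035923 ] 0.0014412293929527394 0.016784031398003597 [ 0.93622894  0.05992599 -1.80705797] [0.3798457  0.13111208 0.00359961]
tip box [-0.01383272  0.03682837  0.25333411] tip px [208.48140892 118.96716483]
hatch end corner px if fully open [183.01533272 266.86072103]
hatch end corner px if fully open [119.29439485 229.71317065]
```

View pics/s8.png

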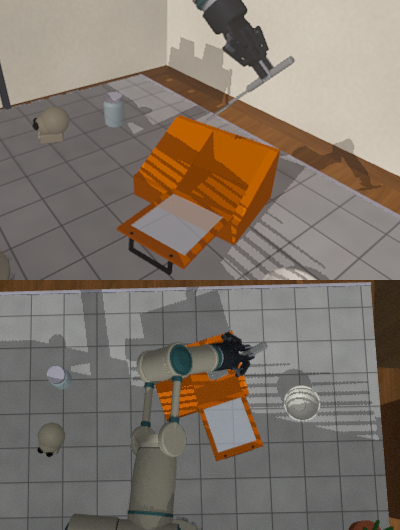

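The spatula tip is at about (208,119), right where I predicted, so it hasn't slipped. It's 0.25 m up and clear of everything. The hatch corners at (183,267) and (119,229) match the fully open position, and the skull, jar and bowl look untouched.

```bash
python3 -c "
from rig import manip; print(manip.sign_off())"
```

```text
the job is handed in; nothing more can be done
None
```

I handed the job in at about 12.4 s: the hatch is fully open and the gripper is holding the spatula still, its lowest point about 95 mm above the top of the box, with the skull, jar and bowl untouched.

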